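# Park and cover the glue pot on the bench warmer

### The arm

A 6-joint arm with a two-finger parallel gripper is mounted at the origin on the work surface. World frame = base frame: x ahead of the robot, y to its left, z up, the work surface at z = 0. Lengths are in mm, angles in rad, forces in N, time in s.
With the tool pointing down it reaches from about 250 to 725 mm from the base axis. Payload 9.7 kg.
Tool frame: the origin (TCP) lies on the centre line of the jaws, within the pads' length; the fingertips stand 8 mm ahead of it and the grasp point (between the pads) lies 11 mm behind it; z points along the fingers, y is the line along which they close (so a half turn about z gives the same grasp; the last joint's range is limited). The gripper opens to 85 mm and grips with 20 to 120 N. Pads are 22 mm wide; open, the fingers measure 114 mm over their backs; the gripper's body (76 mm by 85 mm) begins 54 mm behind the grasp point. The pads swing forward as they close: fully open they stand 13 mm farther back than shut.
Start: joints at [1.208, 0.087, 0.176, 1.66, 0, 1.571], TCP at [195.188, 514.197, 239.284] pointing down, gripper open.
Joint ranges: [-3.13, 3.13], [-0.85, 1.81], [-1.15, 1.24], [-2.2, 2.28], [-1.44, 1.52], [-3.14, 3.14]. Speed limits (rad/s): [2.22, 2.22, 2.57, 3.14, 3.14, 3.14].

### API

Orientations are given as a rotation vector (axis times angle).
In Python, from plant import status, capture, r gives the robot as it stands.
- The arm moves only by the shell command python3 -m crank 'ROWS' [FORCE]. ROWS is JSON, a list that holds one entry, the list of rows, each a list of 7 numbers: the turn, a rotation vector about the world's x, y, z in rad, then the shift along the world's x, y, z in cm, then the closure, from -1 (fully open) to 1 (shut). In form: [[[ax, ay, az, tx, ty, tz, claw], ...]]. A call has 1 to 5 rows; each row shifts and turns the commanded pose from where the row before left it; what a row does not reach is not made up. A row lasts 1/8 s, in which the tool goes at most 62.5 mm and 10.7 degrees, less where a joint would pass 70% of its speed; a pose out of reach is approached as far as the arm can. A call is refused whole if a number of a shift passes 6.25 or a number of a turn 0.188, either way. A call with a gripper value outside its range is refused whole. The fingers move at their own pace and stop on an object; FORCE is the grip in N (left out, the last holds). Time passes only in rows, so rows that do not move let the fingers close. It gives the time, the measured TCP pose, the force, the opening and the grip force at its end, in the units of the state.
- status.sense(): the state, without advancing time (a new reading comes with each control period).
- capture(name): name is "scene" or "top" or "wrist"; returns a dict with "color" (400x640x3 uint8, red, green, blue), "K" (3x3 intrinsics, pixels), "k1" (the pictures are not rectified: a ray, as slopes to the right and down, at radius r is drawn at 1 + k1 r^2 times it, then the intrinsics apply), "T" (4x4, takes a point from camera to world coordinates). Camera axes: x right, y up, looking along -z (the intrinsics and any distortion apply to the point x, -y, -z); pixel columns grow to the right and rows downward; lengths in mm; the calibration is good to about 2 mm. A picture is of the moment at which its call begins. There is no depth.
- r.close_job(): hands the job in; it is judged then, once.
The state is a dict: "clock": time; "joint_positions": joint angles; "dq": joint speeds; "effort": joint torques, N m; "eef_pos": TCP position; "tool_rot": TCP orientation; "force": force on the tool from outside, world axes, zero at the start; "torque": the same for the moment, N m; "grip_width": finger opening in mm; "grasp_force": force on a finger pad.
Only numpy, scipy, OpenCV 4.12 (cv2) and the standard library are available. Lean on these libraries where they do the work, as an engineer would, in place of code of your own. Each camera call takes 0.05 s, during which the arm holds its last target. There are 200 camera calls.

### The job

Glueing is finished: slide the empty glue pot along the warmer, never lifting or tipping it, off the large ring until its base stands wholly inside the small ring, and let go of it. Then gently set its lid on it, fully down and level, to keep the shavings out. The lamp bar overhangs the pot, so there is only room for the gripper from the front; leave the wax tin beside the warmer and the wooden block on the rear of its plate where they are.

Things in the scene. Friction and masses are not known exactly. Their poses are not given: they have to be found in the camera images.
- warmer: Low flat bench warmer, fixed: grey slab 260 (x) by 440 (y) by 30 mm high, dark flat top at z = 30 mm. Origin: centre of its underside; z up; its -x side is the front, towards the robot (yaw up to 0.15 rad). Two thin posts at its rear (x = +110, y = +-200 mm) carry the lamp bar forward over the plate's middle.
- lamp (a point): Middle of the underside of the lamp bar: fixed aluminium bar 24 wide (x), 430 long (along the warmer's y), 18 mm thick, over the warmer's centre line, underside 276 mm above the bench; axes as the warmer's. It is 137 mm above the middle of the lid's knob when the lid is on: an upright gripper does not fit there; tilt it 30 to 45 degrees, its body leaning to the warmer's front (-x).
- ring_large_mark (a point): Centre of the large ring, a thin pale circle of 89 mm radius marked on the plate (flat, nothing to bump over). The pot starts in it. It may be the left or the right one.
- ring_small_mark (a point): Centre, at plate height, of the small ring, a thin pale circle of 72 mm radius marked on the plate: where the pot must go. About 210 mm from the large ring along the warmer's y axis; z up.
- pot_mid (a point): Middle of the open round steel glue pot, on its axis, half-way up (37.5 mm over its underside and under its rim). Pot: 120 mm across the rim, 112 mm across the base, 75 mm high, wall 4 mm (mouth 112 mm), about 0.5 kg. z up; its stick handle points along -x of this frame, to the warmer's front, up to 0.45 rad off straight.
- pot_handle (a point): Place to grip on the pot's level wooden stick handle, at its mid-height and mid-width, 105 mm from the pot's axis, 58 mm above the pot's underside. The handle is 18 mm wide, 22 mm high and reaches from 78 to 173 mm from the pot's axis. Axes as the pot's. The pot drags on the plate with a few newtons and tends to turn about the grip: grip firmly (80 N or more).
- lid_knob (a point): Middle of the upright round wooden knob (30 mm thick, 34 mm high) on the lid's axis, z up, 29 mm above the lid disc's top and 44 mm above the lid's lowest face; stem below it 16 mm thick. The lid (0.22 kg) lies upright on the bench left or right of the warmer; yaw does not matter. Take it with the tool already tilted. With the lid on, this point is 109 mm above the pot's underside.
- lid_seat (a point): Centre of the underside of the lid's aluminium disc (128 mm across, 5 mm thick), which rests on the pot's rim when the lid is on. Below it a tapered plug, 102 mm narrowing to 90 mm across and 10 mm deep, goes into the pot's mouth with 5 mm of play all round. It is 10 mm above the lid's lowest face; z up.
- wax_tin: Bystander: flat round steel tin, 100 mm across, 45 mm high, no knob, on the side of the warmer where the lid is not. Origin: centre of its underside. (Out of the way: a bottle 170 mm high and a mallet behind the warmer, a cork block and a chisel, each under 35 mm high, in front.)
- caul: Bystander: wooden block 36 (x) by 120 (y) by 30 mm high, lying on the rear edge of the warmer's plate, from 90 mm behind the warmer's centre line, about 8 mm clear of a pot slid straight across. Origin: centre of its underside.
There are look-alikes about, which are no part of the job. Leave any pink look-alike of the part that bears pot_mid alone.

How it is judged:
By the outcome, as a careful person would: the job done as asked, in the order asked, and still so for the second after the job is handed in, with the robot touching nothing.
It also fails if it takes over 59 s, if anything falls off the work surface, if the arm or the gripper's body presses on something with over 40 N, if the wrist force passes 120 N, or if a joint passes its speed limit or range.

## Working session

There is one attempt and no reset: what is moved stays moved. The work goes in short steps, Python scripts to look and compute and a shell command to move; the robot and the scene stay as the last step left them, time stands still between calls to the robot, and variables do not carry over. Pictures are saved under pics/ and viewed, at most 10 in all, crops included, and the job is handed in when it is done.

```bash
ls; mkdir -p pics
cat > h.py <<'E'
import numpy as np, cv2
from plant import status, capture, r
from scipy.spatial.transform import Rotation as R
def ray(c,uv):
    K=c["K"]; d=np.array([[-c["k1"]]]) 
    p=cv2.undistortPoints(np.array([[uv]],float),np.array(K,float),np.array([c["k1"],0,0,0],float))[0,0]
    T=np.array(c["T"]); v=T[:3,:3]@np.array([p[0],-p[1],-1.]); return T[:3,3],v/np.linalg.norm(v)
def onz(c,uv,z):
    o,v=ray(c,uv); return o+v*(z-o[2])/v[2]
def cross(c1,u1,c2,u2):
    o1,a=ray(c1,u1);o2,b=ray(c2,u2)
    s=np.linalg.lstsq(np.c_[a,-b],o2-o1,rcond=None)[0]
    p,q=o1+s[0]*a,o2+s[1]*b
    return (p+q)/2,np.linalg.norm(p-q)
def proj(c,P):
    T=np.array(c["T"]);q=T[:3,:3].T@(np.array(P,float)-T[:3,3])
    q=np.array([q[0],-q[1],-q[2]]);s=q[:2]/q[2];s=s*(1+c["k1"]*(s@s));K=np.array(c["K"])
    return K[:2,:2]@s+K[:2,2]
def save(name,f):
    c=capture(name);cv2.imwrite("pics/"+f,c["color"][:,:,::-1]);np.save("pics/"+f[:-4]+".npy",c,allow_pickle=True);return c
def load(f): return np.load("pics/"+f+".npy",allow_pickle=True).item()
E
python3 - <<'E'
from h import *
a=save("scene","s0.png");b=save("top","t0.png");w=save("wrist","w0.png")
for c in(a,b,w): print(np.round(c["T"],3).tolist(),c["k1"],np.round(c["K"],1).tolist())
cv2.imwrite("pics/st.png",cv2.resize(np.vstack([a["color"],b["color"]])[:,:,::-1],None,fx=.75,fy=.75))
print(status.sense())
E
```

```text
pics
[[-0.417, -0.708, 0.57, 1263.325], [0.909, -0.317, 0.271, 413.013], [-0.011, 0.631, 0.776, 1215.998], [0.0, 0.0, 0.0, 1.0]] -0.06986858605270566 [[408.6, 0.0, 314.9], [0.0, 408.6, 203.6], [0.0, 0.0, 1.0]]
[[-0.04, 0.973, -0.229, 209.71], [-0.999, -0.04, 0.003, 51.994], [-0.006, 0.229, 0.973, 1394.987], [0.0, 0.0, 0.0, 1.0]] 0.02823967373936626 [[425.6, 0.0, 328.4], [0.0, 425.6, 198.7], [0.0, 0.0, 1.0]]
[[0.355, -0.892, -0.279, 122.298], [0.935, 0.339, 0.107, 541.911], [-0.001, -0.299, 0.954, 373.358], [0.0, 0.0, 0.0, 1.0]] -0.036109371182951454 [[342.5, 0.0, 325.2], [0.0, 342.5, 203.0], [0.0, 0.0, 1.0]]
{'clock': 0.15, 'joint_positions': array([1.20799155e+00, 8.73654467e-02, 1.75298679e-01, 1.65981810e+00,
       2.68154441e-05, 1.57080228e+00]), 'dq': array([ 0.00039419, -0.00076015,  0.0026173 , -0.00106412,  0.00070603,
       -0.00166136]), 'effort': array([ 9.23387561e-04, -5.20762289e+01,  4.65044260e+01,  1.39279885e-02,
        2.03846412e-06, -1.51587363e-05]), 'eef_pos': array([195.12375564, 514.03420649, 238.71953193]), 'tool_rot': array([-5.66740939e-01, -3.08982309e+00,  1.67410647e-03]), 'force': array([0.36279962, 0.01993166, 0.03634648]), 'torque': array([0.00046876, 0.01872334, 0.0200528 ]), 'grasp_force': 0.0, 'grip_width': 85.4945680821198}
```

View pics/s0.png

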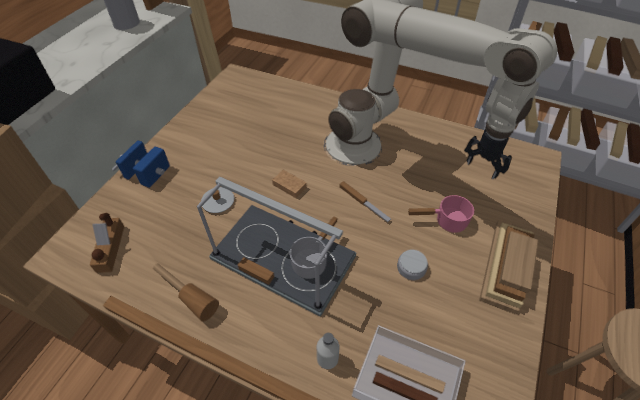

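View pics/t0.png

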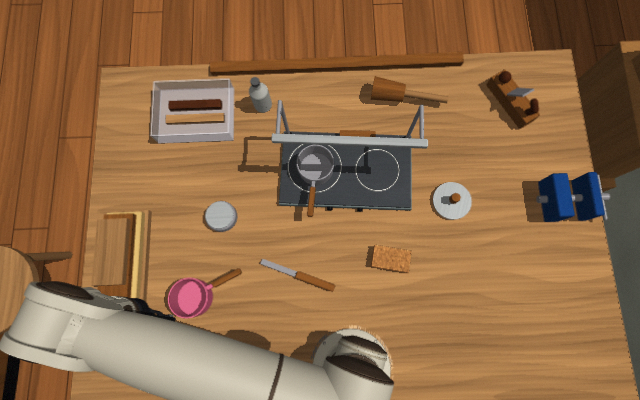

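The scene view shows the warmer at about (285,250), with the lid at (218,200). In the top view the pot stands in the left (large) ring at (315,167) and its handle runs to (311,212). The small ring is at (378,170), the lid at (452,200) with its knob at (455,198), and the tin at (221,216). The pink look-alike is at (190,297).

Run:
```python
from h import *
a=load("s0")["color"];b=load("t0")["color"]
A=cv2.resize(a[170:320,190:370],None,fx=3.3,fy=3.3,interpolation=cv2.INTER_CUBIC)
B=cv2.resize(b[120:230,270:480],None,fx=3.8,fy=3.8,interpolation=cv2.INTER_CUBIC)
cv2.imwrite("pics/ca.png",A[:,:,::-1]);cv2.imwrite("pics/cb.png",B[:,:798,::-1])
```

```text
(no output)
```

View pics/ca.png

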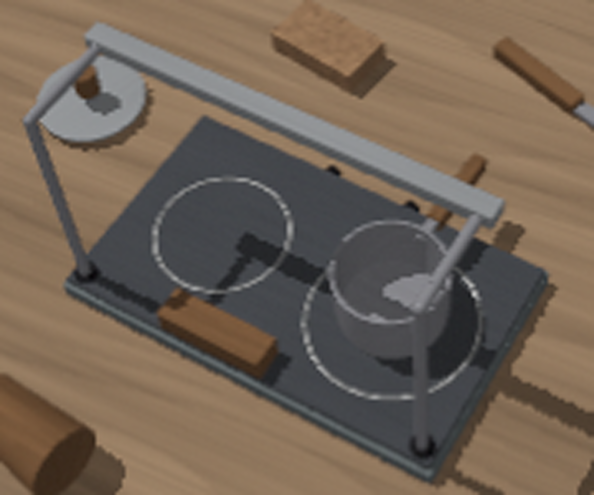

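View pics/cb.png

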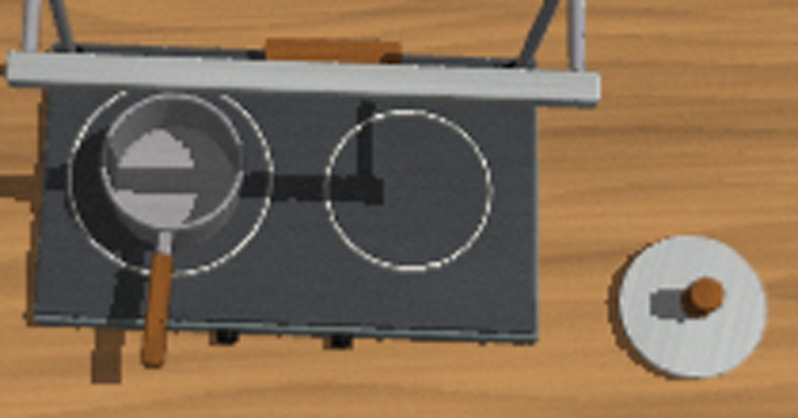

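The crops show the small ring centred at about crop A (223,235) and crop B (409,190). The pot rim is centred at A (391,272), B (172,164). The handle is wood-coloured and the knob sits at A (88,82), B (704,296).

```bash
cat > m.py <<'E'
from h import *
from scipy.optimize import least_squares
s=load("s0");t=load("t0")
A=lambda u,v:(190+u/3.3-.35,170+v/3.3-.35); B=lambda u,v:(270+u/3.8-.37,120+v/3.8-.37)
def ringfit(c,ctr,z,rr,z0=30):
    hsv=cv2.cvtColor(c["color"],cv2.COLOR_RGB2HSV); g=c["color"].mean(2)-cv2.GaussianBlur(c["color"].mean(2),(0,0),5)
    vs,us=np.nonzero((g>18)&(hsv[:,:,1]<60))
    P=np.array([onz(c,(u,v),z) for u,v in zip(us,vs) if abs(u-ctr[0])<45 and abs(v-ctr[1])<45])
    d=np.hypot(*(P[:,:2]-onz(c,ctr,z)[:2]).T); P=P[abs(d-rr)<12]
    f=least_squares(lambda x:np.hypot(P[:,0]-x[0],P[:,1]-x[1])-x[2],[*P[:,:2].mean(0),rr],loss="soft_l1",f_scale=1.5)
    return np.round(f.x,1),len(P)
print("small",ringfit(s,A(223,235),30,72),ringfit(t,B(409,190),30,72))
print("large",ringfit(s,A(392,312),30,89),ringfit(t,B(171,182),30,89))
print("rim (z=105)",ringfit(s,A(391,272),105,58),ringfit(t,B(172,164),105,58))
print("rim cross",cross(s,A(391,272),t,B(172,164)))
print("knob top/cross",cross(s,A(88,82),t,B(704,296)))
print("lid disc", cross(s,A(93,98),t,B(692,306)), onz(t,B(692,306),15),onz(s,A(93,98),15))
# wood handle mask
def wood(c,box):
    h=cv2.cvtColor(c["color"],cv2.COLOR_RGB2HSV); m=((h[:,:,1]>130)&(h[:,:,0]<16)).astype(np.uint8)
    k=np.zeros_like(m);u0,v0,u1,v1=[int(x) for x in box];k[v0:v1,u0:u1]=m[v0:v1,u0:u1]
    n,l,st,ce=cv2.connectedComponentsWithStats(k);i=1+st[1:,4].argmax();return ce[i],st[i]
hs=wood(s,(*A(415,150),*A(495,235)));ht=wood(t,(*B(130,240),*B(190,375)));print(hs,ht)
print("handle cross",cross(s,hs[0],t,ht[0]))
print("corners",[onz(t,B(*p),30).round(0)[:2] for p in[(35,322),(537,337),(537,110)]])
print("lampbar L/R", cross(s,A(500,208),t,B(6,68)),cross(s,A(98,32),t,B(600,88)))
E
python3 m.py
```

```text
small (array([ 625.3, -118.2,   72. ]), 157) (array([ 624.1, -118.4,   72.1]), 183)
large (array([643.2,  90.6,  90. ]), 182) (array([644.8,  90.5,  89.1]), 243)
rim (z=105) (array([635.9,  85.9,  57.4]), 154) (array([635.6,  84.9,  57. ]), 171)
rim cross (array([633.96352917,  86.25362366,  97.85948578]), np.float64(0.1922481389613801))
knob top/cross (array([ 513.56665649, -361.35491754,   41.25800537]), np.float64(5.364379258800533))
lid disc (array([ 512.45557857, -360.61901117,   10.96304357]), np.float64(2.631120760331746)) [ 512.13381678 -360.69203307   15.        ] [ 514.78366375 -356.5997081    15.        ]
(array([333.8125, 221.1875]), array([331, 218,   6,   7,  16], dtype=int32)) (array([310.6091954 , 205.64750958]), array([303, 187,  16,  31, 261], dtype=int32))
handle cross (array([491.47760092, 109.31366354, 103.28620155]), np.float64(11.500541490825302))
corners [array([518., 211.]), array([ 487., -221.]), array([ 693., -238.])]
lampbar L/R (array([648.57374093, 199.04355641, 291.32402486]), np.float64(0.14584002917807554)) (array([ 614.67859474, -226.6007675 ,  287.38972369]), np.float64(7.336311369723067))
```

Run:
```python
from m import *
print("---")
for p in[(161,258),(157,300),(152,358)]: print(onz(t,B(*p),99).round(1))
pot=np.array([635.7,85.4]);e=onz(t,B(153,345),99)[:2]-pot; print(np.linalg.norm(e), np.degrees(np.arctan2(-e[1],-e[0])))
h=pot+105*e/np.linalg.norm(e);print("grip",h)
```

```text
small (array([ 625.3, -118.2,   72. ]), 157) (array([ 624.1, -118.4,   72.1]), 183)
large (array([643.2,  90.6,  90. ]), 182) (array([644.8,  90.5,  89.1]), 243)
rim (z=105) (array([635.9,  85.9,  57.4]), 154) (array([635.6,  84.9,  57. ]), 171)
rim cross (array([633.96352917,  86.25362366,  97.85948578]), np.float64(0.1922481389613801))
knob top/cross (array([ 513.56665649, -361.35491754,   41.25800537]), np.float64(5.364379258800533))
lid disc (array([ 512.45557857, -360.61901117,   10.96304357]), np.float64(2.631120760331746)) [ 512.13381678 -360.69203307   15.        ] [ 514.78366375 -356.5997081    15.        ]
(array([333.8125, 221.1875]), array([331, 218,   6,   7,  16], dtype=int32)) (array([310.6091954 , 205.64750958]), array([303, 187,  16,  31, 261], dtype=int32))
handle cross (array([491.47760092, 109.31366354, 103.28620155]), np.float64(11.500541490825302))
corners [array([518., 211.]), array([ 487., -221.]), array([ 693., -238.])]
lampbar L/R (array([648.57374093, 199.04355641, 291.32402486]), np.float64(0.14584002917807554)) (array([ 614.67859474, -226.6007675 ,  287.38972369]), np.float64(7.336311369723067))
---
[552.5  97.9  99. ]
[516.9 102.3  99. ]
[468.4 107.9  99. ]
157.93282351251472 -7.76192356429384
grip [531.66202966  99.58099885]
```

```bash
python3 -m crank '[[[0,0,0.06,3.7,-4.55,0,0],[0,0,0.06,3.7,-4.55,0,0],[0,0,0.06,3.7,-4.55,0,0],[0,0,0.06,3.7,-4.55,0,0],[0,0,0,3.7,-4.55,0,0]]]' 100; python3 -m crank '[[[0,0,0,3.7,-4.55,0,0],[0,0,0,3.7,-4.55,0,0],[0,0,0,3.7,-4.55,-1,0],[0,0,0,2.8,-3.5,-1.5,0],[0,0,0,0,0,0,0]]]'
python3 - <<'E'
from h import *
s=status.sense();print(s["eef_pos"],R.from_rotvec(s["tool_rot"]).as_matrix().round(3).tolist(),s["clock"],s["grip_width"])
c=save("wrist","w1.png");print(np.round(c["T"],3).tolist())
E
```

```text
clock: 0.78
eef_pos: [381.0, 285.1, 239.2]
tool_rot: [0.191, 3.136, 0.0]
force: [1.3, 1.2, -0.5]
grip_width: 42.6
grasp_force: 0.0
clock: 1.4
eef_pos: [519.9, 112.8, 212.3]
tool_rot: [-0.199, -3.132, 0.002]
force: [-0.0, 0.3, 0.7]
grip_width: 42.9
grasp_force: 0.0
[519.88891157 112.78378074 212.27312411] [[-0.992, 0.126, -0.003], [0.126, 0.992, -0.001], [0.003, -0.001, -1.0]] 1.4 42.931796465589564
[[0.126, -0.948, -0.294, 443.055], [0.992, 0.12, 0.039, 123.216], [-0.001, -0.296, 0.955, 347.191], [0.0, 0.0, 0.0, 1.0]]
```

View pics/w1.png

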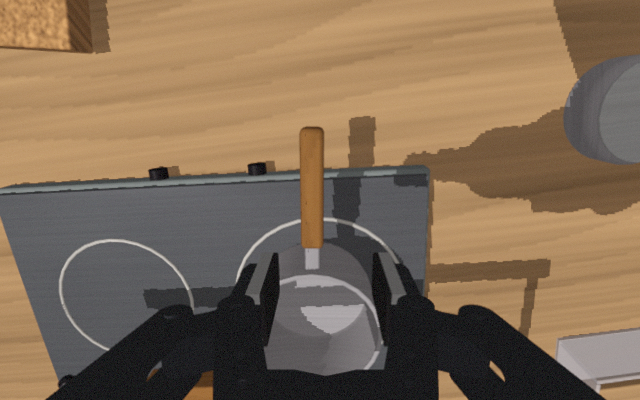

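The wrist view shows the handle running vertically from its front end at (312,128) to its wood root at (312,248). The small ring is at (125,300).

```bash
python3 - <<'E' | sed -n '/---/,$p'
from m import *
print("---")
w=load("w1")
h=cv2.cvtColor(w["color"],cv2.COLOR_RGB2HSV); m=((h[:,:,1]>150)&(h[:,:,0]<18)).astype(np.uint8);k=np.zeros_like(m);k[120:252,290:335]=m[120:252,290:335]
c=[(v,np.nonzero(k[v])[0].mean(),k[v].sum()) for v in range(135,250,14) if k[v].any()]
for v,u,n in c: print(v,u,n,onz(w,(u,v),99).round(1), "w=%.1f"%np.linalg.norm(onz(w,(u-n/2,v),99)-onz(w,(u+n/2,v),99)))
ys=np.nonzero(k.sum(1)>5)[0];print(ys.min(),ys.max())
for (p,q) in[((312,ys.min()),(151,365)),((312,ys.max()),(161,254))]: print(cross(w,p,t,B(*q)))
print("front end/root on 99:",onz(w,(312,ys.min()),88),onz(w,(312,ys.max()),99))
E
```

```text
---
135 311.0 23 [467.5 109.5  99. ] w=16.5
149 311.5 24 [477.4 108.5  99. ] w=17.4
163 311.0 23 [487.5 106.7  99. ] w=16.9
177 311.5 22 [498.  105.7  99. ] w=16.3
191 311.3333333333333 21 [508.6 104.   99. ] w=15.8
205 311.5 22 [519.5 102.7  99. ] w=16.7
219 311.5 20 [530.7 101.1  99. ] w=15.4
233 312.0 21 [542.3  99.9  99. ] w=16.4
247 313.3333333333333 9 [554.2  99.3  99. ] w=7.1
127 247
(array([463.05879678, 109.92289665,  93.45411436]), np.float64(2.1067366151720575))
(array([557.60930327,  97.76740194,  91.67804168]), np.float64(0.7376882134132284))
front end/root on 99: [462.82132534 110.48615134  88.        ] [554.08475872  98.22239079  99.        ]
```

```bash
python3 -m crank '[[[0,0,0,1.15,-1.2,-3.0,0],[0,0,0,0,0,-4.5,0],[0,0,0,0,0,-4.0,0],[0,0,0,0,0,-2.0,0],[0,0,0,0,0,0,0]]]' 100; python3 -m crank '[[[0,0,0,0,0,0,0.5],[0,0,0,0,0,0,1],[0,0,0,0,0,0,1],[0,0,0,0,0,0,1]]]' 100; python3 -c "
from h import *
s=status.sense();print(s['force'],s['torque'],s['eef_pos'],s['grip_width'],s['grasp_force']);save('wrist','w2.png')"
```

```text
clock: 2.08
eef_pos: [529.4, 104.1, 78.4]
tool_rot: [-0.19, -3.134, 0.001]
force: [0.3, 0.5, 1.6]
grip_width: 42.5
grasp_force: 0.0
clock: 2.58
eef_pos: [531.4, 103.6, 81.1]
tool_rot: [0.192, 3.133, 0.002]
force: [-2.0, -0.5, 6.7]
grip_width: 16.3
grasp_force: 98.3
[-1.97457344 -0.50611349  6.66404356] [-0.03485637  0.34728973  0.07607446] [531.40987934 103.55742293  81.13751133] 16.27962876106051 98.25074672698975
```

```bash
python3 -m crank '[[[0,0,0,0,0,0,1],[0,0,0,0,0,0,1]]]'; python3 -c "
from h import *
s=status.sense();print(s['force'],s['torque'],R.from_rotvec(s['tool_rot']).as_matrix()[:,2])
save('scene','s2.png');save('top','t2.png')
a=load('s0')['color'][200:320,270:370];b=load('s2')['color'][200:320,270:370]
cv2.imwrite('pics/c2.png',cv2.resize(np.hstack([a,b])[:,:,::-1],None,fx=4,fy=4))"
```

```text
clock: 2.88
eef_pos: [531.4, 103.6, 81.1]
tool_rot: [0.192, 3.133, 0.002]
force: [-3.1, 0.9, 6.0]
grip_width: 16.2
grasp_force: 98.2
[-3.05833869  0.87309358  6.01533166] [-0.00097296  0.32003233  0.04202411] [ 2.44792191e-03  8.64530420e-04 -9.99996630e-01]
```

View pics/c2.png

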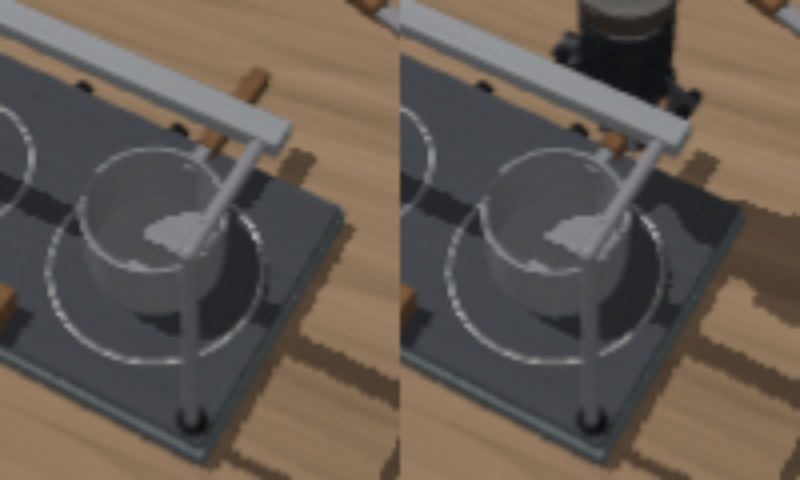

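Right half: the pot is gripped and still level at (555,230), not shifted. Next is the slide.

```bash
python3 -m crank '[[[0,0,0,0,-0.7,0,1],[0,0,0,-0.1,-1.4,0,1],[0,0,0,-0.1,-2,0,1],[0,0,0,-0.1,-2,0,1],[0,0,0,-0.1,-2,0,1]]]' 110;  python3 -c "
from h import *
s=status.sense();print(s['force'],s['torque'],R.from_rotvec(s['tool_rot']).as_matrix()[:,2])"
```

```text
clock: 3.6
eef_pos: [527.8, 22.8, 81.1]
tool_rot: [0.19, 3.132, 0.004]
force: [0.7, 5.4, 5.0]
grip_width: 15.9
grasp_force: 106.9
[0.66272083 5.4326744  4.99132268] [ 1.09698195 -0.25744478  0.42649407] [ 0.00348098  0.00234119 -0.9999912 ]
```

```bash
python3 -m crank '[[[0,0,0,-0.1,-2,0,1],[0,0,0,-0.1,-2,0,1],[0,0,0,-0.1,-2,0,1],[0,0,0,-0.1,-2,0,1],[0,0,0,-0.1,-1.6,0,1]]]';python3 -m crank '[[[0,0,0,-0.1,-1.6,0,1],[0,0,0,-0.1,-0.8,0,1],[0,0,0,0,0,0,1]]]';  python3 - <<'E'
from h import *
s=status.sense();print(s['force'],s['torque'],R.from_rotvec(s['tool_rot']).as_matrix()[:,2])
a=save('scene','s3.png');t=save('top','t3.png')
for c in(a,t): print(proj(c,[624.7,-118.3,105]))
A=a['color'][180:300,200:340];B=t['color'][130:250,310:450]
cv2.imwrite('pics/c3.png',cv2.resize(np.hstack([A,B])[:,:,::-1],None,fx=2.8,fy=2.8,interpolation=cv2.INTER_CUBIC))
E
```

```text
clock: 4.22
eef_pos: [522.8, -73.6, 81.0]
tool_rot: [0.191, 3.132, 0.003]
force: [1.4, 6.4, 6.2]
grip_width: 16.2
grasp_force: 107.2
clock: 4.6
eef_pos: [520.9, -98.2, 81.0]
tool_rot: [0.193, 3.132, 0.0]
force: [1.2, 0.3, 5.1]
grip_width: 16.0
grasp_force: 107.2
[1.16237885 0.34530799 5.13199834] [ 0.03687971 -0.34677013  0.13985254] [ 3.49516253e-03  1.06558596e-05 -9.99993892e-01]
[254.15801367 227.48332356]
[379.29930878 162.29513969]
```

View pics/c3.png

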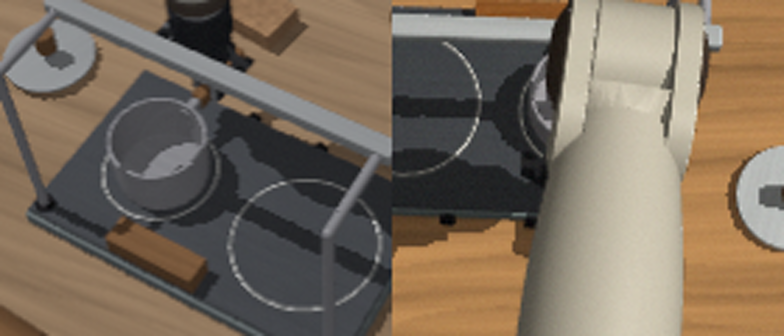

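Left half: the pot stands inside the small ring and the caul is untouched. Now a check by rim fit.

```bash
python3 - <<'E' | sed -n '/---/,$p'
from m import *
print("---")
c=load("s3");P=(200+157/2.8,180+139/2.8);print(P,ringfit(c,P,105,58),ringfit(c,(proj(c,[624.7,-118.3,30])),30,72))
E
```

```text
---
(256.07142857142856, 229.64285714285714) (array([ 626.2, -113.7,   57.3]), 153) (array([ 624.7, -118.2,   72.4]), 105)
```

```bash
python3 -m crank '[[[0,0,0,0,-0.4,0,1],[0,0,0,0,0,0,1],[0,0,0,0,0,0,0],[0,0,0,0,0,0,0],[0,0,0,0,0,0,0]]]'; python3 -m crank '[[[0,0,0,0,0,4,0],[0,0,0,0,0,6,0],[0,0,0,-1.5,-4,2,-0.5],[-0.022,-0.173,0,-1.5,-5,-1,-0.5],[-0.022,-0.173,0,-1.5,-5,-1,-0.5]]]'; python3 -m crank '[[[-0.022,-0.173,0,-1.5,-5,-1,-0.5],[-0.022,-0.173,0,-1.5,-5,-1,-0.5],[0,0,0,0,-1.4,-1,-0.5],[0,0,0,0,0,0,-0.5]]]'
python3 - <<'E'
from h import *
s=status.sense();print(s['eef_pos'],s['joint_positions'],R.from_rotvec(s['tool_rot']).as_matrix().round(3).tolist())
save('wrist','w4.png');save('scene','s4.png')
E
```

```text
clock: 5.32
eef_pos: [519.6, -101.9, 79.2]
tool_rot: [-0.193, -3.135, 0.0]
force: [-0.2, -0.6, 0.5]
grip_width: 42.5
grasp_force: 0.0
clock: 5.95
eef_pos: [475.2, -243.4, 179.7]
tool_rot: [0.169, 2.782, -0.035]
force: [0.4, -0.4, 0.6]
grip_width: 63.8
grasp_force: 0.0
clock: 6.45
eef_pos: [444.1, -356.4, 148.6]
tool_rot: [0.153, 2.442, -0.057]
force: [0.0, 0.4, -0.1]
grip_width: 64.2
grasp_force: 0.0
[ 444.12289867 -356.43297878  148.63881696] [-0.89440611 -0.39711874 -0.58701066  0.83964002  0.46100504 -0.63918012] [[-0.762, 0.125, 0.636], [0.095, 0.992, -0.081], [-0.641, -0.001, -0.768]]
```

View pics/w4.png

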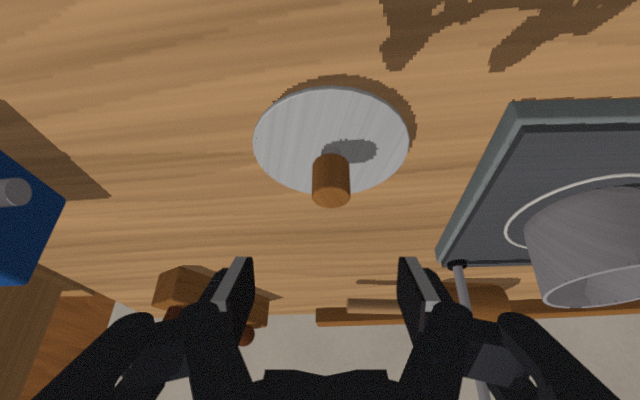

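The wrist view shows the lid disc centred at about (332,140) and the knob from (331,158) up to its top face at (331,198).

```bash
python3 - <<'E' | sed -n '/---/,$p'
from m import *
print("---")
w=load("w4");h=cv2.cvtColor(w["color"],cv2.COLOR_RGB2HSV)
m=((h[:,:,1]<45)&(h[:,:,2]>110)).astype(np.uint8);m[:, :245]=0;m[:,420:]=0;m[:75]=0;m[200:]=0
ct=max(cv2.findContours(m,cv2.RETR_EXTERNAL,cv2.CHAIN_APPROX_NONE)[0],key=cv2.contourArea)
hull=cv2.convexHull(ct)[:,0].astype(float)
P=np.array([onz(w,p,15) for p in hull]);P=P[:, :2]
f=least_squares(lambda x:np.hypot(P[:,0]-x[0],P[:,1]-x[1])-x[2],[*P.mean(0),64],loss="soft_l1");print("disc",f.x.round(1))
k=((h[:,:,1]>130)&(h[:,:,0]<16)).astype(np.uint8);k[:140]=0;k[225:]=0;k[:,:300]=0;k[:,365:]=0
n,l,st,ce=cv2.connectedComponentsWithStats(k);i=1+st[1:,4].argmax();print(st[i],ce[i])
x,y,ww,hh,_=st[i]; 
print("knob centre at z44",onz(w,(x+ww/2-.5,y+hh/2-.5),44),"top",onz(w,(x+ww/2-.5,y+hh-10.5),61))
print("cross top",cross(w,(x+ww/2-.5,y+hh-10.5),t,B(706,294)),"disc",cross(w,cv2.fitEllipse(ct)[0],t,B(692,306)))
print("width", np.linalg.norm(onz(w,(x,180),44)-onz(w,(x+ww,180),44)))
E
```

```text
---
disc [ 511.4 -360.6   63.6]
[ 312  154   38   55 1497] [330.17902472 181.41549766]
knob centre at z44 [ 513.20387621 -360.68151475   44.        ] top [ 512.27196122 -360.6986103    61.        ]
cross top (array([ 512.01449465, -360.24549088,   60.9947615 ]), np.float64(0.9131893432083403)) disc (array([ 515.76664359, -364.76090584,   -3.19282016]), np.float64(2.6816103034726817))
width 29.549762118134264
```

```bash
python3 -m crank '[[[0,0,0,0,0.44,-2.05,-0.5],[0,0,0,2.2,-0.28,-2.65,-0.5],[0,0,0,2.2,-0.28,-2.65,-0.5],[0,0,0,2.2,-0.28,-2.65,-0.5],[0,0,0,0.9,-0.1,-1.1,-0.5]]]' 60; python3 -m crank '[[[0,0,0,0,0,0,-0.5],[0,0,0,0,0,0,-0.5]]]'
python3 - <<'E'
from h import *
s=status.sense();Z=R.from_rotvec(s['tool_rot']).as_matrix()[:,2];print(s['eef_pos'],s['eef_pos']-11*Z,s['force'])
E
```

```text
clock: 7.18
eef_pos: [521.7, -358.8, 37.4]
tool_rot: [0.146, 2.442, -0.055]
force: [-0.4, 0.2, 0.3]
grip_width: 64.1
grasp_force: 0.0
clock: 7.42
eef_pos: [520.1, -360.9, 39.9]
tool_rot: [0.149, 2.439, -0.059]
force: [0.1, 0.1, -0.0]
grip_width: 63.8
grasp_force: 0.0
[ 520.14442986 -360.89270686   39.8611812 ] [ 513.12546181 -359.99637701   48.28321661] [ 0.14122847  0.12143189 -0.04992031]
```

```bash
python3 -m crank '[[[0,0,0,-0.1,-0.05,-0.2,-0.2],[0,0,0,0,0,0,0.2],[0,0,0,0,0,0,0.6],[0,0,0,0,0,0,1],[0,0,0,0,0,0,1]]]' 60;  python3 -m crank '[[[0,0,0,0,0,1,1],[0,0,0,0,0,3,1],[0,0,0,0,0,4,1],[0,0,0,0,0,4,1],[0,0,0,0,0,0,1]]]'
python3 - <<'E'
from h import *
s=status.sense();Z=R.from_rotvec(s['tool_rot']).as_matrix()[:,2];print(s['eef_pos'],s['eef_pos']-11*Z,s['force'],s['torque'])
save('wrist','w5.png');save('scene','s5.png')
E
```

```text
clock: 8.05
eef_pos: [518.8, -361.8, 37.0]
tool_rot: [0.15, 2.439, -0.059]
force: [-4.7, 0.2, 6.0]
grip_width: 28.5
grasp_force: 59.7
clock: 8.68
eef_pos: [519.9, -362.2, 161.1]
tool_rot: [0.148, 2.436, -0.062]
force: [0.5, -0.6, -2.2]
grip_width: 27.9
grasp_force: 59.4
[ 519.87048882 -362.24938661  161.0524456 ] [ 512.82423747 -361.32464213  169.44858695] [ 0.50329629 -0.59678404 -2.16178616] [ 0.17495424  0.85959336 -0.03200108]
```

View pics/w5.png

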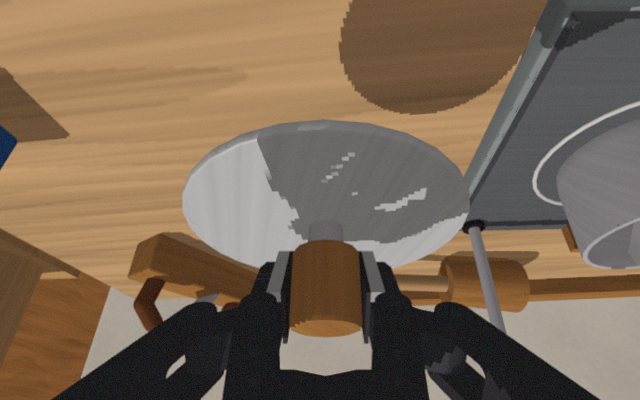

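The lid is held by the knob at (326,290). The disc outline spans (183..470, 120..270) and looks level; I'll check that, and the pot's final place, by number.

```bash
python3 - <<'E' | sed -n '/---/,$p'
from m import *
print("---")
w=load("w5");h=cv2.cvtColor(w["color"],cv2.COLOR_RGB2HSV)
# outline by hand-checked edge: top half via low-saturation mask
m=((h[:,:,1]<60)&(h[:,:,2]>60)).astype(np.uint8);m[:,:178]=0;m[:,474:]=0;m[:115]=0;m[245:]=0
m=cv2.morphologyEx(m,cv2.MORPH_OPEN,np.ones((5,5),np.uint8))
ct=max(cv2.findContours(m,cv2.RETR_EXTERNAL,cv2.CHAIN_APPROX_NONE)[0],key=cv2.contourArea)
q=cv2.convexHull(ct)[:,0].astype(float);q=q[(q[:,1]<240)]
print(len(q),cv2.boundingRect(ct))
def fit(pl):
    o=[ray(w,p) for p in q]; n=np.array([pl[3],pl[4],1.]);c=np.array(pl[:3])
    P=np.array([a+v*((c-a)@n)/(v@n) for a,v in o]); return np.linalg.norm(P-c,axis=1)-64
f=least_squares(lambda x:fit([x[0],x[1],139,x[2],x[3]]),[512,-361,0,0],loss="soft_l1");print("disc centre",f.x[:2].round(1),"tilt",np.degrees(f.x[2:]).round(1),"res",np.abs(f.fun).mean().round(2))
f=least_squares(lambda x:fit([x[0],x[1],x[2],0,0]),[512,-361,139],loss="soft_l1");print("level fit",f.x.round(1),np.abs(f.fun).mean().round(2))
c=load("s5");P=proj(c,[625,-118,105]);print("pot rim",ringfit(c,P,105,58)); c=load("s4");print("pot rim",ringfit(c,P,105,58))
E
```

```text
---
24 (182, 120, 292, 125)
disc centre [ 511.2 -359.6] tilt [-0.9  0.2] res 0.41
level fit [ 509.6 -358.9  139.9] 0.44
pot rim (array([ 625.5, -117.7,   56.2]), 209)
pot rim (array([ 625.5, -117.9,   56.2]), 200)
```

```bash
python3 -m crank '[[[0,0,0,0,3,0,1],[0,0,0,0,5.2,0,1],[0,0,0,0,5.2,0,1],[0,0,0,0,5.2,0,1],[0,0,0,0,4.2,0,1]]]'; python3 -m crank '[[[0,0,0,1.5,1.5,0,1],[0,0,0,2.5,0,0,1],[0,0,0,2.5,0,0,1],[0,0,0,2,0,0,1],[0,0,0,0,0,0,1]]]'
python3 - <<'E'
from h import *
s=status.sense();Z=R.from_rotvec(s['tool_rot']).as_matrix()[:,2];print(s['eef_pos'],s['eef_pos']-11*Z,s['force'],s['torque'])
c=save('scene','s6.png');
cv2.imwrite('pics/c6.png',cv2.resize(c['color'][170:300,190:350,::-1],None,fx=4.5,fy=4.5,interpolation=cv2.INTER_CUBIC))
E
```

```text
clock: 9.4
eef_pos: [517.5, -131.3, 153.7]
tool_rot: [0.15, 2.443, -0.056]
force: [0.6, -0.8, -2.9]
grip_width: 28.4
grasp_force: 59.9
clock: 10.02
eef_pos: [603.3, -117.8, 153.2]
tool_rot: [0.15, 2.445, -0.057]
force: [0.1, 1.3, -3.1]
grip_width: 28.7
grasp_force: 59.9
[ 603.25037864 -117.8127783   153.22554861] [ 596.27763582 -116.93503851  161.68784324] [ 0.11714286  1.26923493 -3.05808822] [0.14827347 0.99833045 0.00151097]
```

View pics/c6.png

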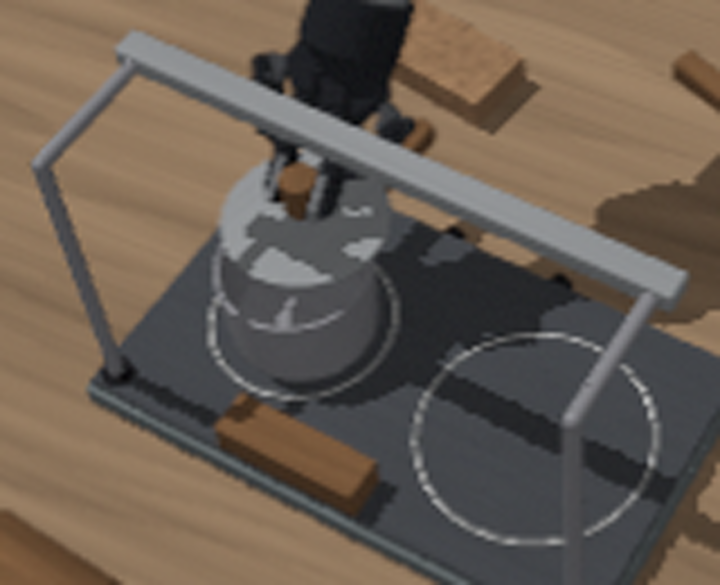

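The picture shows the lid held level about 30 mm in front of the pot axis, clear of both bar and rim. I'll advance the rest and compare lid and rim in the same camera.

```bash
python3 -m crank '[[[0,0,0,1.5,-0.1,0,1],[0,0,0,1.2,-0.05,0,1],[0,0,0,0.25,0,0,1],[0,0,0,0,0,0,1],[0,0,0,0,0,0,1]]]'; python3 - <<'E' | sed -n '/---/,$p'
from m import *
print("---")
s=status.sense();Z=R.from_rotvec(s['tool_rot']).as_matrix()[:,2];print(s['eef_pos'],s['force'])
c=save('scene','s7.png');zt=s['eef_pos'][2]-37.0+15
print("zt",zt,"offset est",s['eef_pos'][:2]+[-7.5,1.7])
cv2.imwrite('pics/c7.png',cv2.resize(c['color'][195:275,225:305,::-1],None,fx=7,fy=7,interpolation=cv2.INTER_CUBIC))
save('top','t7.png')
E
```

```text
clock: 10.7
eef_pos: [632.8, -119.8, 156.2]
tool_rot: [0.15, 2.44, -0.058]
force: [0.0, -0.4, -2.5]
grip_width: 28.4
grasp_force: 59.9
---
[ 632.82990138 -119.78404772  156.18554003] [ 2.34548642e-03 -4.08608896e-01 -2.48146646e+00]
zt 134.18554003369164 offset est [ 625.32990138 -118.08404772]
```

View pics/c7.png

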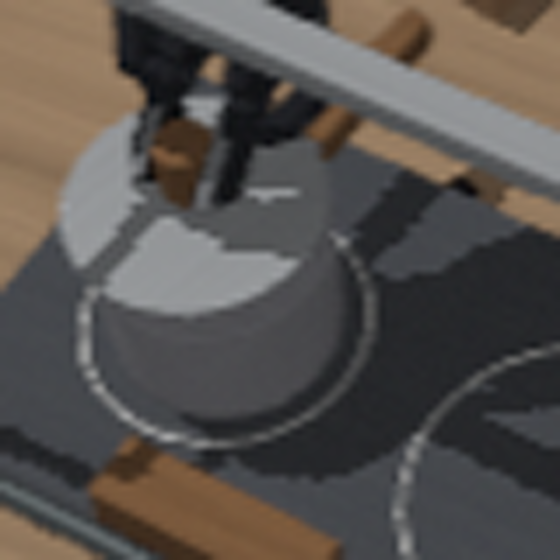

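The lid hovers centred over the pot: the disc outline runs from left (60,205) through bottom (170,316) to right (328,190) in the crop. A quick circle fit on those edge points will check the centring.

```bash
python3 - <<'E' | sed -n '/---/,$p'
from m import *
print("---")
c=load("s7")
q=[(60,205),(75,262),(110,302),(170,316),(235,307),(290,272),(322,225),(80,152),(105,120)]
for z in(132,134.2):
    P=np.array([onz(c,(225+u/7-.43,195+v/7-.43),z)[:2] for u,v in q])
    f=least_squares(lambda x:np.hypot(P[:,0]-x[0],P[:,1]-x[1])-64,[625,-118]);print(z,f.x.round(1),f.fun.round(1))
    f=least_squares(lambda x:np.hypot(P[:,0]-x[0],P[:,1]-x[1])-x[2],[625,-118,64]);print(z,f.x.round(1))
E
```

```text
---
132 [ 628.5 -120.3] [-1.4 -2.   1.7  1.2  1.5  0.1  0.1  0.2  4. ]
132 [ 627.4 -120.2   65. ]
134.2 [ 629.6 -119.3] [-1.5 -2.   1.7  1.2  1.4  0.  -0.1  0.   3.8]
134.2 [ 628.7 -119.1   64.9]
```

```bash
python3 -m crank '[[[0,0,0,-0.1,0,-0.8,1],[0,0,0,0,0,-0.7,1],[0,0,0,0,0,-0.4,1],[0,0,0,0,0,0,1]]]'; python3 -c "
from h import *
s=status.sense();print(s['eef_pos'],s['force'],s['torque'])"
```

```text
clock: 11.3
eef_pos: [631.9, -119.8, 136.5]
tool_rot: [0.15, 2.441, -0.058]
force: [-0.8, -0.7, -2.6]
grip_width: 28.8
grasp_force: 59.9
[ 631.93819921 -119.75105873  136.52634152] [-0.82033579 -0.67888398 -2.60791127] [0.11078323 0.83504353 0.05287549]
```

```bash
python3 -m crank '[[[0,0,0,0,0,-0.2,1],[0,0,0,0,0,-0.1,1],[0,0,0,0,0,0,1]]]'; python3 -c "
from h import *
s=status.sense();print(s['eef_pos'],s['force'],s['torque'])"
```

```text
clock: 11.68
eef_pos: [632.2, -119.8, 134.3]
tool_rot: [0.15, 2.44, -0.058]
force: [-0.4, 0.3, -1.1]
grip_width: 28.5
grasp_force: 59.9
[ 632.18799822 -119.81117162  134.28440214] [-0.41309408  0.29935321 -1.06347652] [0.1472204  0.83786591 0.01871055]
```

```bash
python3 -m crank '[[[0,0,0,0,0,-0.1,1],[0,0,0,0,0,0,1],[0,0,0,0,0,0,1]]]'; python3 -c "
from h import *
s=status.sense();print(s['eef_pos'],s['force'],s['torque'])"
```

```text
clock: 12.05
eef_pos: [632.2, -119.8, 133.3]
tool_rot: [0.15, 2.44, -0.058]
force: [-0.3, 0.7, -1.9]
grip_width: 28.4
grasp_force: 59.9
[ 632.21139415 -119.80733574  133.3409082 ] [-0.29236624  0.68779725 -1.87185005] [0.10329285 0.88496794 0.02957819]
```

```bash
python3 -m crank '[[[0,0,0,0,0,-0.1,1],[0,0,0,0,0,0,1],[0,0,0,0,0,-0.1,1],[0,0,0,0,0,0,1]]]'; python3 -c "
from h import *
s=status.sense();print(s['eef_pos'],s['force'],s['torque'])"
```

```text
clock: 12.55
eef_pos: [632.6, -119.9, 132.1]
tool_rot: [0.15, 2.439, -0.058]
force: [-2.0, -0.4, 2.5]
grip_width: 28.7
grasp_force: 60.4
[ 632.56857685 -119.86054455  132.11806582] [-2.04828514 -0.43226028  2.48330606] [0.12198096 0.53961999 0.06303258]
```

Contact came at the predicted height. Release and back out along the tool axis to the front.

```bash
python3 -m crank '[[[0,0,0,0,0,0,0.4],[0,0,0,0,0,0,0],[0,0,0,0,0,0,-0.5],[0,0,0,0,0,0,-0.5],[0,0,0,0,0,0,-0.5]]]'; python3 -m crank '[[[0,0,0,-1.2,0.15,1.4,-0.5],[0,0,0,-2.5,0.3,2.5,-0.5],[0,0,0,-3.5,0.4,3,-0.5],[0,0,0,-5,0,1,-0.5],[0,0,0,-5,0,0,-0.5]]]'; python3 -m crank '[[[0,0,0,-4,0,0,-0.5],[0,0,0,0,0,0,-0.5],[0,0,0,0,0,0,-0.5]]]'
python3 - <<'E'
from h import *
s=status.sense();print(s['eef_pos'],s['force'])
a=save('scene','s8.png');t=save('top','t8.png');w=save('wrist','w8.png')
A=cv2.resize(a['color'][190:290,210:330],(480,400),interpolation=cv2.INTER_CUBIC);W=cv2.resize(w['color'],(320,200));T=cv2.resize(t['color'],(320,200))
cv2.imwrite('pics/c8.png',np.hstack([A,np.vstack([W,T])])[:,:,::-1])
E
```

```text
clock: 13.18
eef_pos: [632.2, -119.8, 131.2]
tool_rot: [0.15, 2.44, -0.058]
force: [0.7, 0.3, 0.1]
grip_width: 63.9
grasp_force: 0.0
clock: 13.8
eef_pos: [459.2, -111.1, 211.7]
tool_rot: [0.149, 2.438, -0.058]
force: [-1.0, -0.7, 1.2]
grip_width: 64.5
grasp_force: 0.0
clock: 14.18
eef_pos: [438.6, -119.2, 214.6]
tool_rot: [0.149, 2.459, -0.05]
force: [-0.3, 0.2, -0.6]
grip_width: 64.0
grasp_force: 0.0
[ 438.59792826 -119.22201795  214.63933049] [-0.33207133  0.2497277  -0.59799745]
```

View pics/c8.png

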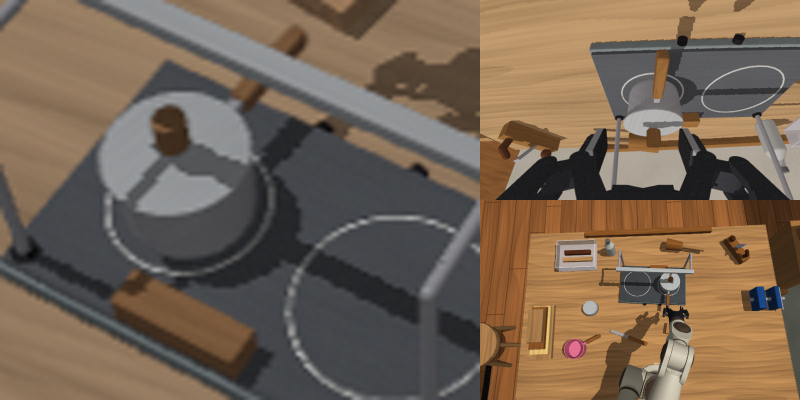

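I have now viewed 12 pictures, over the limit of 10, so the last check is by numbers only. The picture shows the lid lying level on the pot inside the small ring, with the caul and tin untouched.

```bash
python3 - <<'E' | sed -n '/---/,$p'
from m import *
print("---")
c=load("s8");h=cv2.cvtColor(c["color"],cv2.COLOR_RGB2HSV)
q=[(98,165),(104,190),(125,211),(160,216),(200,209),(232,193),(250,165),(248,135),(230,112),(110,125),(135,101)]
o=[ray(c,(210+u/4-.4,190+v/4-.4)) for u,v in q]
def f(x,z,tilt=True):
    n=np.array([x[2],x[3],1.]) ;C=np.array([x[0],x[1],z]);return [np.linalg.norm(a+v*((C-a)@n)/(v@n)-C)-64 for a,v in o]
g=least_squares(lambda x:f(x,110),[625,-118,0,0]);print("disc",g.x[:2].round(1),"tilt",np.degrees(g.x[2:]).round(1),np.abs(g.fun).mean().round(2))
g=least_squares(lambda x:f([x[0],x[1],0,0],x[2]),[625,-118,110]);print("level: xyz",g.x.round(1),np.abs(g.fun).mean().round(2))
print("ring",ringfit(c,proj(c,[624.7,-118.3,30]),30,72))
E
```

```text
---
disc [ 631. -119.] tilt [-0.3  1.8] 1.65
level: xyz [ 636.5 -114.4  119.9] 1.65
ring (array([ 624.7, -117.8,   72.1]), 241)
```

```bash
python3 - <<'E' | sed -n '/---/,$p'
from m import *
print("---")
def brown(c,box):
    h=cv2.cvtColor(c["color"],cv2.COLOR_RGB2HSV);m=((h[:,:,1]>120)&(h[:,:,0]<18)).astype(np.uint8);k=np.zeros_like(m);x0,y0,x1,y1=box;k[y0:y1,x0:x1]=m[y0:y1,x0:x1]
    n,l,st,ce=cv2.connectedComponentsWithStats(k);i=1+st[1:,4].argmax();return st[i][:5],(st[i][0]+st[i][2]/2-.5,st[i][1]+st[i][3]/2-.5)
c=load("s8");w=load("w8")
a=brown(c,(244,212,264,232));b=brown(w,(325,250,372,298));print(a,b,"knob mid",cross(c,a[1],w,b[1]))
# disc, automatic: bright grey + shaded grey above plate tone, hull
def disc(c,box,lo):
    h=cv2.cvtColor(c["color"],cv2.COLOR_RGB2HSV);m=((h[:,:,1]<70)&(h[:,:,2]>lo)).astype(np.uint8);k=np.zeros_like(m);x0,y0,x1,y1=box;k[y0:y1,x0:x1]=m[y0:y1,x0:x1]
    ct=max(cv2.findContours(k,cv2.RETR_EXTERNAL,cv2.CHAIN_APPROX_NONE)[0],key=cv2.contourArea);return cv2.convexHull(ct)[:,0].astype(float)
for nm,cc,box,lo in(("scene",c,(230,208,276,246),125),("wrist",w,(270,205,420,275),125)):
    q=disc(cc,box,lo);P=np.array([onz(cc,p,110)[:2] for p in q]);f=least_squares(lambda x:np.hypot(P[:,0]-x[0],P[:,1]-x[1])-x[2],[625,-118,64],loss="soft_l1");print(nm,len(q),f.x.round(1),np.abs(f.fun).mean().round(2),q.min(0),q.max(0))
E
```

```text
---
(array([248, 217,   9,  12,  74], dtype=int32), (np.float64(252.0), np.float64(222.5))) (array([ 325,  257,   47,   41, 1481], dtype=int32), (np.float64(348.0), np.float64(277.0))) knob mid (array([ 629.87237202, -118.04534387,  139.35339508]), np.float64(0.8055258229192356))
scene 16 [ 630.2 -118.    64. ] 2.42 [235. 213.] [273. 240.]
wrist 27 [ 624.5 -119.6   64.2] 0.63 [286. 218.] [406. 272.]
```

The knob's middle measures z = 139.4 mm against an expected 139. The wrist view fits a level disc of 64.2 mm radius, so the lid is seated.

```bash
python3 -c "
from h import *
print(r.close_job())"
```

```text
the job is handed in; nothing more can be done
None
```

The pot was slid into the small ring and released, the lid was set on it fully down and level as far as I could measure, and the job was handed in at about 14 s with the gripper clear; I viewed 12 pictures, two over the limit of 10.

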